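Bin the snapped key, then hold the engine panel at START

TASK

Three red starter keys hang in the aluminium rack. Drop the one whose blade has snapped off into the blue scrap bin and leave it there; then take either whole key, work it past the sticky pins of the key switch on the engine panel until its collar is fully home, turn it clockwise a quarter turn to START and keep it there. The switch springs back, so finish with the gripper still holding the key turned; leave the spare key in the rack and the other parts on the bench where they are.

Things in the scene. Friction and masses are not known exactly. Their poses are not given: they have to be found in the camera images.
- key_one_center (a point): a whole starter key, upright in the rack: centre of its red bow (head), 10 mm thick (x), 34 wide (y), 36 high (z). Below the bow a round collar, 20 mm across, 10 high, its underside 28 mm below this point; then a steel blade 4 thick (x), 10 wide (y), 36 mm long, the last 5 mm a V point. 30 g. It hangs by its collar on the strip, bow free from above, thickness across the strip
- key_two_center (a point): the other whole starter key, the same in every way
- key_snapped_center (a point): the damaged key: same bow and collar (this point is the centre of the bow, 28 mm above the collar's underside), but the blade has broken off, leaving a 7 mm stub. It hangs in the rack among the others, in any of the slots; the blades can be seen under the strip
- key_rack: fixed aluminium strip 24 mm deep (x), 176 mm long (y; 216 mm over its feet), its top 66 mm above the bench, open in front and behind, with three slots 7 by 13 mm (long side along y) at y = -55, 0 and 55 mm. Origin: centre of its underside on the bench. Lift a key straight up by 40 mm to clear its slot, 90 mm to pass over its neighbours
- scrap_bin: fixed open blue plastic bin for scrap, 150 (x) by 170 (y) by 65 mm high, walls 4 mm. Origin: centre of its underside on the bench. It stands to one side of the rack, the engine panel to the other
- engine_panel: fixed engine instrument panel lying face up: grey box 170 (x) by 210 (y) mm, dark face 92 mm above the bench, gauges and lamps at most 7 mm higher. Origin: centre of its underside. The key switch is at x = -25, y = -45 mm on the face; a white mark beside it (towards +y) shows rest, a green one (towards +x) START
- switch_face (a point): centre of the keyway's mouth on the brass face of the lock cylinder, 98 mm above the bench; turns with it. Keyway 6 (x) by 12 (y) mm, 40 deep, mouth chamfered 2 mm: the blade goes straight down, width along y, either way round. Sticky pins at 11 and 22 mm depth; the blade's point pushes each aside with about 5 to 15 N, less with a 1 mm rock along y. Fully home, the collar rests on this face
- start_switch (a joint): turn of the lock cylinder, rad: 0 at rest, grows clockwise seen from above, stop at 1.57 (START). A spring returns it to 0 when let go: 0.03 N m at rest, 0.07 N m at the stop. The blade has about 0.2 rad of play in the keyway, so the hand must turn that much farther than the cylinder
- bucket_tooth: yellow steel digger bucket tooth, 135 by 66 by 52 mm, lying on the bench; not part of the job. Origin: about its middle, on the bench
- hose_coupler: steel and brass hose coupler standing on the bench, 40 mm in diameter, 71 mm high; not part of the job. Origin: centre of its underside
- bearing_race: steel bearing race lying on the bench, 72 mm in diameter, 22 mm high; not part of the job. Origin: centre of its underside
Mind the look-alikes: they are no part of the job. Leave any green or yellow look-alike of the part that bears key_snapped_center alone.

How it is judged (in metres and radians):
On the way, in this order (a step that is already met when the one before it is completed fails the run):
1. the snapped key lies in the scrap bin, let go (x of key_snapped_center in the frame of scrap_bin between -0.071 and 0.071 m and y of key_snapped_center in the frame of scrap_bin between -0.081 and 0.081 m and height (world z) of key_snapped_center below 0.055 m and contact force between key_snapped and the fingers below 0.1 N), for 0.3 s.
2. a whole key is fully home in the switch, which is still at rest; the other whole key is in its slot (value of joint start_switch below 0.3 rad and ((z of key_one_center in the frame of switch_face below 0.031 m and horizontal distance between key_one_center and switch_face below 0.005 m and angle between key_one_center's own z axis and vertical below 0.15 rad and distance of key_two_center from where it was at the start of the episode below 0.015 m) or (z of key_two_center in the frame of switch_face below 0.031 m and horizontal distance between key_two_center and switch_face below 0.005 m and angle between key_two_center's own z axis and vertical below 0.15 rad and distance of key_one_center from where it was at the start of the episode below 0.015 m))), for 0.2 s.
3. the key is turned a quarter to START, fully home and in the fingers (value of joint start_switch above 1.35 rad and ((z of key_one_center in the frame of switch_face below 0.031 m and horizontal distance between key_one_center and switch_face below 0.005 m and angle between key_one_center's own z axis and vertical below 0.15 rad and contact force between key_one and the fingers above 2 N) or (z of key_two_center in the frame of switch_face below 0.031 m and horizontal distance between key_two_center and switch_face below 0.005 m and angle between key_two_center's own z axis and vertical below 0.15 rad and contact force between key_two and the fingers above 2 N))), for 0.5 s.
At the end, for the whole second after the job is handed in: Fingers grip (over 2 N) a whole key that holds the switch past 1.35 of 1.57 rad: collar within 3 mm of the face, 5 mm of the axis, 0.15 rad of upright. Snapped key in the scrap bin, bow centre under 55 mm high, let go. Spare key within 15 mm of where it hung (all of step 1 and value of joint start_switch above 1.35 rad and ((z of key_one_center in the frame of switch_face below 0.031 m and horizontal distance between key_one_center and switch_face below 0.005 m and angle between key_one_center's own z axis and vertical below 0.15 rad and contact force between key_one and the fingers above 2 N and distance of key_two_center from where it was at the start of the episode below 0.015 m) or (z of key_two_center in the frame of switch_face below 0.031 m and horizontal distance between key_two_center and switch_face below 0.005 m and angle between key_two_center's own z axis and vertical below 0.15 rad and contact force between key_two and the fingers above 2 N and distance of key_one_center from where it was at the start of the episode below 0.015 m))); the arm keeps its last pose, push and grip.
It fails at once if the switch is turned while no whole key is fully home (value of joint start_switch above 0.4 rad and not ((z of key_one_center in the frame of switch_face below 0.034 m and horizontal distance between key_one_center and switch_face below 0.005 m and angle between key_one_center's own z axis and vertical below 0.15 rad) or (z of key_two_center in the frame of switch_face below 0.034 m and horizontal distance between key_two_center and switch_face below 0.005 m and angle between key_two_center's own z axis and vertical below 0.15 rad))).
It fails at once if the bucket tooth, coupler or bearing race is moved by more than 30 mm (distance of any of bucket_tooth, hose_coupler, bearing_race from where it was at the start of the episode above 0.03 m).
It also fails if it takes over 53 s, if anything falls off the work surface, if the arm or the gripper's body presses on something with over 40 N, if the wrist force passes 120 N, or if a joint passes its speed limit or range.

ROBOT

A 7-joint arm with a two-finger parallel gripper is mounted at the origin on the work surface. World frame = base frame: x ahead of the robot, y to its left, z up, the work surface at z = 0. Lengths are in mm, angles in rad, forces in N, time in s.
With the tool pointing down it reaches from about 400 to 850 mm from the base axis. Payload 6.9 kg.
Tool frame: the origin (TCP) lies at the very end of the fingers, on their centre line; the grasp point (between the pads) lies arm.grasp_offset behind it (arm.grasp_offset is the distance from the TCP to the grasp point, in mm); z points along the fingers, y is the line along which they close (so a half turn about z gives the same grasp; the last joint's range is limited). The gripper opens to 85 mm and grips with 20 to 120 N. Pads are 22 mm wide; open, the fingers measure 114 mm over their backs; the gripper's body (76 mm by 85 mm) begins 54 mm behind the grasp point. The pads swing forward as they close: fully open they stand 13 mm farther back than shut.
Start: joints at [1.272, 0.507, -0.238, 1.5, 0.126, 1.149, -0.155], TCP at [246.117, -574.489, 231.275] pointing down, gripper open.
Joint ranges: [-3.08, 3.08], [-0.24, 2.05], [-1.43, 1.35], [0, 2.5], [-1.52, 4.66], [0.17, 1.96], [-2.89, 2.89]. Speed limits (rad/s): [2.39, 2.39, 3.14, 3.14, 3.14, 3.14, 3.14].

INTERFACE

Orientations are given as a unit quaternion [w, x, y, z].
In Python, from station import arm, cams gives the robot as it stands.
- The arm moves only by the tool servo_tool, never from a script. Its argument "increments" is one flat list of numbers, 7 for each row, row after row: the closure, from -1 (fully open) to 1 (shut), so that 0 is half open, then the shift along the tool's x, y, z in m, then the turn, a rotation vector about the tool's x, y, z in rad. A call has 1 to 20 rows; each row is the pose to reach, as a shift and turn from the pose commanded when the call began, along the tool's axes at that moment; what a row does not reach only later rows make up. A row lasts 1/12 s, in which the tool goes at most 41.7 mm and 7.16 degrees, less where a joint would pass 70% of its speed; a pose out of reach is approached as far as the arm can. A call with a gripper value outside its range is refused whole. The fingers move at their own pace and stop on an object; "force" is the grip in N (left out, the last holds). Time passes only in rows, so rows that repeat a pose let the fingers close. It gives the time, the measured TCP pose, the force, the opening and the grip force at its end, in the units of the state.
- arm.read_state(): the state, without advancing time (a new reading comes with each control period).
- cams.read_camera(name): name is "scene" or "top" or "wrist"; returns the picture (420x560x3 uint8, blue, green, red); there is no depth.
- cams.camera_info(name): a dict with "fovy" (degrees; the focal length in pixels is half the picture's height over the tangent of half this angle, whatever the lens; pixels are square), "cx", "cy" (the principal point, pixels), "R" (3x3) and "t" (3): a world point X has camera coordinates R X + t. Camera axes: x right, y down, z forward; pixel columns grow to the right and rows downward; lengths in mm; the calibration is good to about 2 mm. The wrist camera is an equidistant fisheye: a pixel r from the principal point sees the ray r / f radians off the axis. A picture is of the moment at which its call begins: read the wrist's pose just before it. camera_info takes no time and is no camera call; for the wrist camera it gives the pose at the moment of the call.
- arm.sign_off(): hands the job in; it is judged then, once.
The state is a dict: "time_s": time; "qpos": joint angles; "dq": joint speeds; "joint_torque": joint torques, N m; "eef_pos": TCP position; "ee_rot": TCP orientation; "force": force on the tool from outside, world axes, zero at the start; "moment": the same for the moment, N m; "gripper_width": finger opening in mm; "gripper_force": force on a finger pad.
Only numpy, scipy, OpenCV 4.12 (cv2) and the standard library are available. Lean on these libraries where they do the work, as an engineer would, in place of code of your own. Each camera call takes 0.05 s, during which the arm holds its last target. There are 200 camera calls.

## Working session

There is one attempt and no reset: what is moved stays moved. The work goes in short steps, Python scripts to look and compute and a tool call to move; the robot and the scene stay as the last step left them, time stands still between calls to the robot, and variables do not carry over. Pictures are saved under pics/ and viewed, at most 10 in all, crops included, and the job is handed in when it is done.

Besides the shell and the picture viewer there is one more tool, called after ">>>" in YAML: its name, and indented under it one key for each argument. servo_tool: Moves the arm, as the interface text tells. Its arguments: {"type":"object","properties":{"increments":{"type":"array"},"force":{"type":"number"}},"required":["increments"]}

```bash
mkdir -p pics; ls; cat > h.py <<'E'
import numpy as np, cv2, sys
from station import arm, cams
def f(i,h=420): return h/2/np.tan(np.radians(i['fovy'])/2)
def ray(i,u,v,fish=False):
    R=np.array(i['R']);t=np.array(i['t']);x=(u-i['cx']);y=(v-i['cy']);F=f(i)
    if fish:
        r=np.hypot(x,y)+1e-9;th=r/F;d=np.array([np.sin(th)*x/r,np.sin(th)*y/r,np.cos(th)])
    else: d=np.array([x/F,y/F,1.])
    return -R.T@t, R.T@d
def onplane(i,u,v,z,fish=False):
    o,d=ray(i,u,v,fish);return o+d*(z-o[2])/d[2]
E
python3 - <<'E'
from h import *
a=[cams.read_camera(n) for n in ("scene","top")]
for n,im in zip(("scene","top"),a):
    cv2.imwrite(f'pics/{n}0.png',im); i=cams.camera_info(n); print(n,i)
print(arm.grasp_offset, arm.read_state())
E
```

```text
pics
scene {'fovy': 54.312946153260214, 'cx': 282.1293208916826, 'cy': 202.60100159447305, 'R': array([[-0.25466249,  0.96698633,  0.00918958],
       [ 0.59530223,  0.16425162, -0.78653459],
       [-0.7620776 , -0.19483028, -0.61747785]]), 't': array([ 173.90544206, -241.2700012 , 1262.29724005])}
top {'fovy': 51.2304708195063, 'cx': 268.67660908830607, 'cy': 208.41026206783005, 'R': array([[ 0.12638211, -0.99196938, -0.00492991],
       [-0.9685579 , -0.12232271, -0.21663966],
       [ 0.21429687,  0.03215428, -0.97623919]]), 't': array([-77.23075657, 564.15093995, 856.48871225])}
18.700000000000003 {'time_s': 0.1, 'qpos': array([ 1.27150326,  0.5082569 , -0.23751835,  1.50102405,  0.12569986,
        1.14890227, -0.15482673]), 'dq': array([ 0.00026913, -0.00243054, -0.00024362, -0.00289771,  0.00101179,
       -0.00207446,  0.00056791]), 'joint_torque': array([-4.70122701e-03, -6.21842194e+01, -2.19462901e+00, -2.50209314e+01,
        1.25305829e-02,  7.81405630e-03,  7.35491710e-06]), 'eef_pos': array([ 245.8929323 , -574.11097668,  230.51724722]), 'ee_rot': array([-7.81581941e-04,  9.79590102e-01,  2.01003956e-01, -1.77987013e-04]), 'force': array([0.02979284, 1.07243593, 0.52103305]), 'moment': array([ 1.71814726e-02,  5.69293086e-05, -3.25066070e-02]), 'gripper_force': 0.0, 'gripper_width': 85.15420633133397}
```

View pics/scene0.png

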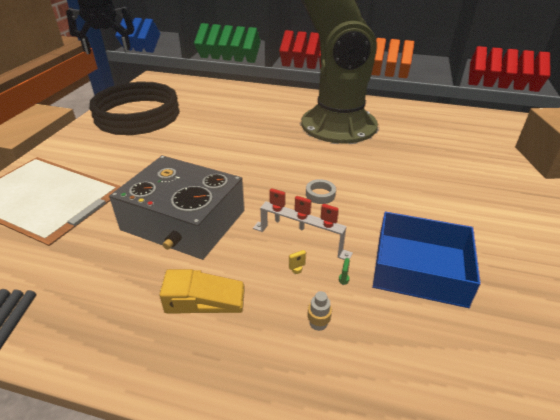

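View pics/top0.png

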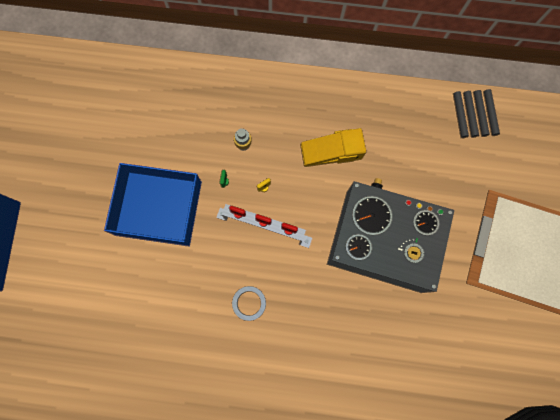

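The scene view shows the keys at (278,197), (302,205) and (329,213), the panel switch at (167,173) and the bin at (425,257). In the top view the keys are at (237,212), (263,220) and (289,229), the switch at (414,253) and the bin at (155,204). Next I'll measure and zoom in on the blades.

```bash
cat > m.py <<'E'
from h import *
S=cv2.imread('pics/scene0.png');T=cv2.imread('pics/top0.png')
iS,iT=cams.camera_info('scene'),cams.camera_info('top')
def blobs(im,lo,hi,roi,amin):
    x0,y0,x1,y1=roi;h=cv2.cvtColor(im[y0:y1,x0:x1],cv2.COLOR_BGR2HSV)
    m=cv2.inRange(h,lo,hi)
    if lo[0]==0: m|=cv2.inRange(h,(172,lo[1],lo[2]),(180,255,255))
    n,l,s,c=cv2.connectedComponentsWithStats(m)
    return [(c[k]+[x0,y0],s[k,4],s[k,:4]+[x0,y0,0,0]) for k in range(1,n) if s[k,4]>=amin]
bs=sorted(blobs(S,(0,150,60),(8,255,255),(255,180,350,235),20),key=lambda b:b[0][0])
bt=sorted(blobs(T,(0,150,60),(8,255,255),(215,195,315,245),20),key=lambda b:b[0][0])
print(bs);print(bt)
def tri(p,q):
    o1,d1=ray(iS,*p);o2,d2=ray(iT,*q);d1/=np.linalg.norm(d1);d2/=np.linalg.norm(d2)
    s=np.linalg.lstsq(np.c_[d1,-d2],o2-o1,rcond=None)[0];a=o1+s[0]*d1;b=o2+s[1]*d2
    return (a+b)/2,np.linalg.norm(a-b)
# scene view from the front (opposite side): order reversed
for p,q in zip(bs,bt[::-1]): print('key',*tri(p[0],q[0]), onplane(iS,*p[0],94),onplane(iT,*q[0],100))
# bin top corners
b=blobs(T,(100,120,30),(130,255,255),(90,150,220,260),500)
print('bin',b, onplane(iT,155,204,30))
c=cv2.resize(S[175:265,240:360],None,fx=6,fy=6,interpolation=cv2.INTER_CUBIC)
c2=cv2.resize(T[195:300,320:460],None,fx=4,fy=4,interpolation=cv2.INTER_CUBIC)
c=cv2.copyMakeBorder(c[:,:],0,0,0,0,0)
cv2.imwrite('pics/c1.png',c);cv2.imwrite('pics/c2.png',c2)
for z,im in((98,(414,253)),): print('sw',onplane(iT,*im,z),onplane(iS,167,173,z))
h=cv2.cvtColor(T,cv2.COLOR_BGR2HSV)
for bb in blobs(T,(15,120,120),(32,255,255),(395,235,435,270),5)+blobs(S,(10,120,100),(32,255,255),(150,160,185,185),5): print(bb)
E
python3 m.py
```

```text
[(array([276.96015936, 198.66533865]), np.int32(251), array([270, 189,  15,  22])), (array([302.16104869, 206.2247191 ]), np.int32(267), array([295, 196,  16,  23])), (array([328.83333333, 214.41843972]), np.int32(282), array([321, 204,  17,  23]))]
[(array([237.30701754, 211.16666667]), np.int32(114), array([230, 206,  15,  12])), (array([262.875     , 219.58928571]), np.int32(112), array([256, 214,  15,  12])), (array([288.84684685, 227.95495495]), np.int32(111), array([282, 223,  16,  11]))]
key [528.03481213 -52.03771039  91.95291116] 0.4588857729925002 [530.63416017 -51.56566096  94.        ] [526.5385574  -51.65907946 100.        ]
key [538.42449569   1.683394    92.15181639] 0.7501974067881673 [540.77719547   1.74830739  94.        ] [536.8511003    1.71453878 100.        ]
key [549.12089667  55.55253927  91.9728758 ] 0.14918563540340785 [551.59390218  55.73275786  94.        ] [547.47422975  54.78518847 100.        ]
bin [(array([153.23571193, 203.84340932]), np.int32(6054), array([105, 163,  96,  82]))] [555.07108899 242.29750196  30.        ]
sw [ 508.19581917 -301.25302739   98.        ] [ 511.60621669 -299.11213669   98.        ]
(array([413.89830508, 252.59322034]), np.int32(118), array([408, 247,  13,  13]))
(array([166.36206897, 172.37931034]), np.int32(58), array([161, 170,  12,   6]))
```

```bash
ls pics
```

```text
c1.png
c2.png
scene0.png
top0.png
```

View pics/c1.png

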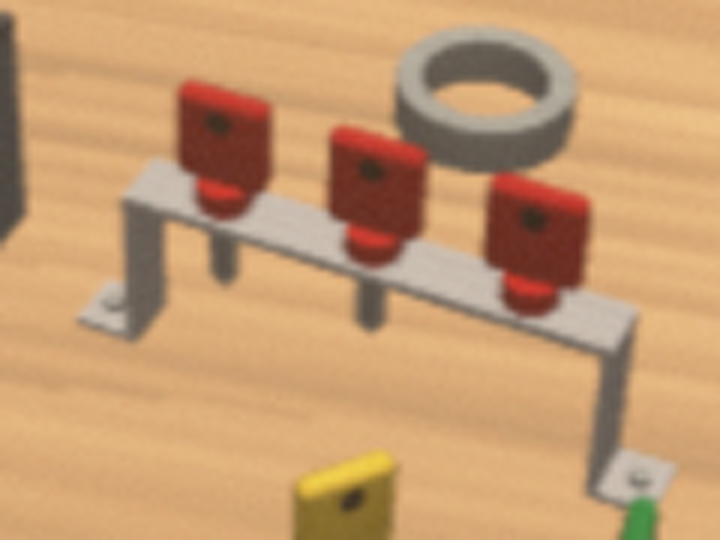

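View pics/c2.png

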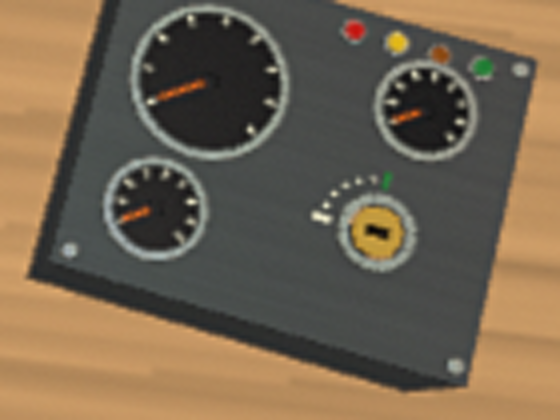

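The crop c1 shows blades under the left and middle keys only. The right-hand one, at (530,240) and nearest the bin, is the snapped key, at about (549, 55.5). c2 shows the keyway at (377,231), with screws at (521,68), (456,366) and (70,249).

```bash
cat >> h.py <<'E'
from scipy.spatial.transform import Rotation as Ro
def inc(p,psi):
    s=arm.read_state();q=s['ee_rot'];R=Ro.from_quat([q[1],q[2],q[3],q[0]])
    c,n=np.cos(psi),np.sin(psi);Rt=Ro.from_matrix(np.c_[[c,n,0],[n,-c,0],[0,0,-1]])
    d=R.inv().apply(np.array(p)-s['eef_pos'])/1000
    print('shift',d.round(4),'rot',(R.inv()*Rt).as_rotvec().round(4),'at',s['eef_pos'].round(1),'t',round(s['time_s'],2),'q7',round(s['qpos'][6],3))
E
python3 - <<'E'
from h import *
iT=cams.camera_info('top')
g=lambda u,v,z:onplane(iT,320+(u+.5)/4-.5,195+(v+.5)/4-.5,z)
a,b,c=g(521,68,93),g(456,366,93),g(70,249,93)
print('screws',a,b,c)
print('psi panel x', np.arctan2(*(a-b)[[1,0]]), np.arctan2(*(c-b)[[1,0]])-np.pi/2)
m=(a+c)/2; print('centre',m)
print('keyway',g(377,231,98),'mark W',g(322,216,93),'G',g(388,182,93))
for p in((121,163),(200,174),(189,245),(105,231)):print('bin',onplane(iT,*p,65))
print('race',onplane(iT,249,303,20),'coup',onplane(iT,242,137,60))
k=np.array([[528,-52],[549.1,55.55]]);d=k[1]-k[0];print('rack yaw',-np.arctan2(d[0],d[1]))
inc([549,55.5,200],1.376)
E
```

```text
screws [ 601.67759697 -369.80093627   93.        ] [ 449.24695785 -344.11881464   93.        ] [ 482.26861549 -153.00772481   93.        ]
psi panel x -0.1669163570077261 -0.17109836243988075
centre [ 541.97310623 -261.40433054   93.        ]
keyway [ 509.39589324 -300.94198831   98.        ] mark W [ 514.21807398 -275.11780272   93.        ] G [ 535.29828265 -306.55294078   93.        ]
bin [627.83022267 320.58416603  65.        ]
bin [624.71975229 148.67964339  65.        ]
bin [471.86260615 146.77439285  65.        ]
bin [478.74430026 324.13496479  65.        ]
race [372.12948583  10.98686906  20.        ] coup [720.61373979  72.27011643  60.        ]
rack yaw -0.19372732900955744
shift [ 0.5266 -0.4593  0.0312] rot [-1.500e-03 -7.000e-04 -9.712e-01] at [ 245.9 -574.1  230.5] t 0.1 q7 -0.155
```

>>> servo_tool:
  increments: [0,0.5266,-0.4593,0.03,0,0,-0.971,0,0.5266,-0.4593,0.03,0,0,-0.971,0,0.5266,-0.4593,0.03,0,0,-0.971,0,0.5266,-0.4593,0.03,0,0,-0.971,0,0.5266,-0.4593,0.03,0,0,-0.971,0,0.5266,-0.4593,0.03,0,0,-0.971,0,0.5266,-0.4593,0.03,0,0,-0.971,0,0.5266,-0.4593,0.03,0,0,-0.971,0,0.5266,-0.4593,0.03,0,0,-0.971,0,0.5266,-0.4593,0.03,0,0,-0.971,0,0.5266,-0.4593,0.03,0,0,-0.971,0,0.5266,-0.4593,0.03,0,0,-0.971,0,0.5266,-0.4593,0.03,0,0,-0.971,0,0.5266,-0.4593,0.03,0,0,-0.971,0,0.5266,-0.4593,0.03,0,0,-0.971,0,0.5266,-0.4593,0.03,0,0,-0.971,0,0.5266,-0.4593,0.03,0,0,-0.971,0,0.5266,-0.4593,0.03,0,0,-0.971,0,0.5266,-0.4593,0.03,0,0,-0.971,0,0.5266,-0.4593,0.03,0,0,-0.971]
  force: 40

```text
time_s: 1.77
eef_pos: [548.7, 54.4, 200.7]
ee_rot: [-0.0, 0.773, 0.635, -0.001]
force: [0.3, -0.9, -0.3]
gripper_width: 42.7
gripper_force: 0.0
```

```bash
python3 - <<'E'
from h import *
inc([549,55.5,80.5],1.376)
i=cams.camera_info('wrist');im=cams.read_camera('wrist');cv2.imwrite('pics/w1.png',im);print(i, arm.read_state()['gripper_width'])
h=cv2.cvtColor(im,cv2.COLOR_BGR2HSV);m=cv2.inRange(h,(0,150,60),(8,255,255))|cv2.inRange(h,(172,150,60),(180,255,255))
n,l,s,c=cv2.connectedComponentsWithStats(m)
for k in range(1,n):
  if s[k,4]>40: print(s[k],c[k],onplane(i,*c[k],108,True))
E
```

```text
shift [0.0013 0.0002 0.1202] rot [-0.0013  0.0011 -0.0001] at [548.7  54.4 200.7] t 1.77 q7 -0.65
{'fovy': 65.70646984690485, 'cx': 281.25547244605974, 'cy': 209.67326665774198, 'R': array([[ 0.98091243, -0.19443088, -0.00272801],
       [-0.18327394, -0.92913089,  0.32113307],
       [-0.06497287, -0.31450344, -0.94703015]]), 't': array([-525.93286733,  118.99306045,  404.77315046])} 42.78767933337203
[271 183  23  50 693] [281.86002886 206.23809524] [548.82218605  59.95952354 108.        ]
[ 272  243   21   98 1188] [282.12037037 288.26094276] [534.81250513 -12.13758623 108.        ]
[532 339  15  17  89] [539.34831461 345.34831461] [ 846.59850268 -195.185136    108.        ]
[528 361  11  11  43] [532.74418605 366.30232558] [ 848.82292964 -238.49852225  108.        ]
[535 399  13  13  50] [540.5 405.8] [ 920.04756295 -383.09775707  108.        ]
```

View pics/w1.png

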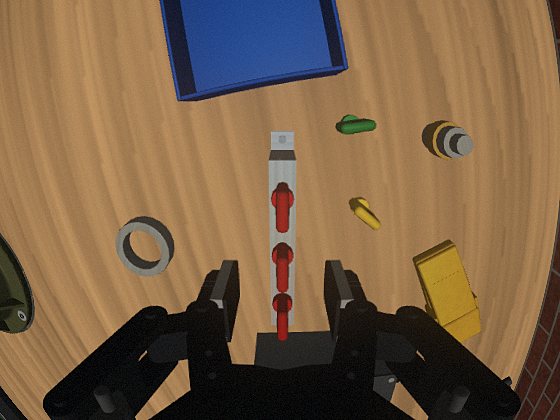

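The wrist view shows the keys in line at x≈282, with the snapped key's bow spanning rows 195–232. It is centred between the fingers. I'll descend and grip.

>>> servo_tool:
  increments: [0,0.001,0,0.03,0,0,0,0,0.001,0,0.06,0,0,0,0,0.001,0,0.09,0,0,0,0,0.001,0,0.11,0,0,0,0,0.001,0,0.12,0,0,0,0,0.001,0,0.12,0,0,0,1,0.001,0,0.12,0,0,0,1,0.001,0,0.12,0,0,0,1,0.001,0,0.12,0,0,0,1,0.001,0,0.12,0,0,0,1,0.001,0,0.12,0,0,0,1,0.001,0,0.12,0,0,0,1,0.001,0,0.12,0,0,0,1,0.001,0,0.12,0,0,0]
  force: 40

```text
time_s: 2.98
eef_pos: [550.4, 56.0, 82.8]
ee_rot: [0.001, 0.773, 0.635, 0.001]
force: [-1.2, -1.0, 7.5]
gripper_width: 9.1
gripper_force: 44.2
```

>>> servo_tool:
  increments: [1,0,0,-0.03,0,0,0,1,0,0,-0.06,0,0,0,1,0,0,-0.07,0,0,0,1,0.04,-0.008,-0.07,0,0,0,1,0.08,-0.016,-0.07,0,0,0,1,0.12,-0.024,-0.07,0,0,0,1,0.15,-0.03,-0.07,0,0,0,1,0.17,-0.033,-0.06,0,0,0,1,0.176,-0.034,-0.03,0,0,0,1,0.176,-0.034,0.01,0,0,0,1,0.176,-0.034,0.04,0,0,0,1,0.176,-0.034,0.04,0,0,0,1,0.176,-0.034,0.04,0,0,0,0.2,0.176,-0.034,0.04,0,0,0,0.2,0.176,-0.034,0.04,0,0,0,0.2,0.176,-0.034,0.04,0,0,0,0.2,0.176,-0.034,0,0,0,0,0.2,0.176,-0.034,-0.04,0,0,0,0.2,0.176,-0.034,-0.08,0,0,0,0.2,0.176,-0.034,-0.12,0,0,0]

```text
time_s: 4.65
eef_pos: [550.1, 235.4, 204.7]
ee_rot: [0.0, 0.773, 0.635, 0.001]
force: [0.9, -0.0, -0.4]
gripper_width: 34.0
gripper_force: 0.0
```

```bash
python3 - <<'E'
from h import *
inc([538.4,1.7,200],1.376)
i=cams.camera_info('wrist');im=cams.read_camera('wrist')
T=cams.read_camera('top');iT=cams.camera_info('top')
cv2.imwrite('pics/t2.png',T)
for n,p,I,fi in(('w',im,i,1),('t',T,iT,0)):
  h=cv2.cvtColor(p,cv2.COLOR_BGR2HSV);m=cv2.inRange(h,(0,150,60),(8,255,255))|cv2.inRange(h,(172,150,60),(180,255,255))
  N,l,s,c=cv2.connectedComponentsWithStats(m)
  for k in range(1,N):
    if s[k,4]>40: print(n,s[k],c[k].round(1),onplane(I,*c[k],10 if 100<c[k][0]<205 else 100,fi).round(1))
S=cams.read_camera('scene');c=np.hstack([S[180:310,240:490]]);cv2.imwrite('pics/s2.png',cv2.resize(c,None,fx=3,fy=3))
E
```

```text
shift [-0.2315  0.0338  0.0045] rot [ 0.0013 -0.0013 -0.0001] at [550.1 235.4 204.7] t 4.65 q7 -0.952
w [552  11   8  22  71] [556.3  20.1] [852.5 375.1 100. ]
w [274 176  18  34 384] [283.1 191.3] [553.1 249.3 100. ]
w [549 265  11  19  55] [552.7 277. ] [851.3  87.7 100. ]
w [544 294  15  19  84] [551.8 303.4] [862.8  43.6 100. ]
w [541 307  12  17  66] [546.  314.4] [856.6  27.9 100. ]
w [549 316  11  35 144] [555.4 334.3] [893.5 -23.7 100. ]
w [532 322  18  23 102] [540.4 334.8] [857.5  -8.5 100. ]
w [530 343  14  18  75] [536.9 350.4] [861.6 -40.8 100. ]
w [534 344  23  45 266] [544.6 366.5] [896.7 -94.  100. ]
w [516 354  21  44 259] [526.2 375.5] [858.1 -94.4 100. ]
w [551 356   9  32 110] [556.3 373.1] [ 940.  -134.2  100. ]
w [534 380  20  40 176] [543.4 401. ] [ 941.8 -214.5  100. ]
w [518 386  21  34 220] [527.9 404.3] [ 897.1 -195.4  100. ]
w [505 391  17  29  98] [514.1 406.2] [ 860.1 -177.2  100. ]
w [552 403   8  14  41] [555.6 409.8] [1007.2 -289.   100. ]
t [119   0  46   8 157] [143.3   2.5] [1060.6  370.5   10. ]
t [203   0  65   9 247] [240.6   3. ] [1020.8  115.1
[... 394 characters left out ...]
587] [380.1  15.3] [1027.7 -196.9  100. ]
t [239  11  64  11 221] [270.3  15.7] [996.9  44.9 100. ]
t [542  10  18  15 152] [552.9  17.5] [1069.1 -576.3  100. ]
t [418  15  75  18 552] [455.4  23.5] [1027.7 -363.1  100. ]
t [309  18  65  12 217] [339.9  23.4] [ 996.6 -110.2  100. ]
t [491  23  69  18 574] [527.1  31.7] [1026.6 -519.7  100. ]
t [378  26  67  12 261] [410.9  31.3] [ 996.2 -266.9  100. ]
t [449  34  68  11 243] [482.7  39.1] [ 996.3 -423.8  100. ]
t [521  42  39   9 149] [541.   45.6] [ 995.9 -549.8  100. ]
t [152 201  13  11  84] [158.1 206.4] [554.6 240.4  10. ]
t [256 214  15  12 113] [262.9 219.6] [536.8   1.6 100. ]
t [282 223  16  11 111] [288.8 227.9] [526.6 -51.5 100. ]
```

View pics/s2.png

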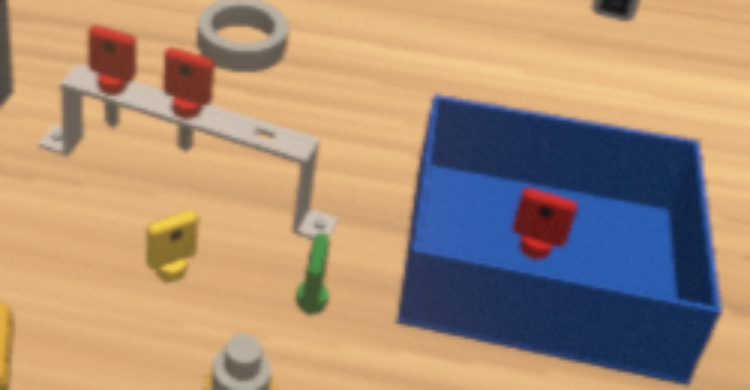

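The bin at right holds the snapped key (545,220 in the crop), let go. The two whole keys still hang undisturbed. Next is the whole key nearest the panel.

>>> servo_tool:
  increments: [0,-0.04,0.005,0,0,0,0,0,-0.08,0.01,0,0,0,0,0,-0.12,0.016,0,0,0,0,0,-0.16,0.022,0,0,0,0,0,-0.2,0.027,0,0,0,0,0,-0.24,0.03,0,0,0,0,0,-0.27,0.033,0.01,0,0,0,0,-0.286,0.034,0.02,0,0,0,0,-0.286,0.034,0.03,0,0,0,0,-0.286,0.034,0.035,0,0,0,0,-0.286,0.034,0.035,0,0,0,0,-0.286,0.034,0.035,0,0,0]

```text
time_s: 5.8
eef_pos: [528.2, -50.1, 166.3]
ee_rot: [-0.0, 0.772, 0.636, 0.0]
force: [-1.0, 0.0, -0.5]
gripper_width: 42.7
gripper_force: 0.0
```

```bash
python3 - <<'E'
from h import *
inc([528,-52,80.5],1.376)
i=cams.camera_info('wrist');im=cams.read_camera('wrist');cv2.imwrite('pics/w3.png',im)
print(arm.read_state()['gripper_width'])
h=cv2.cvtColor(im,cv2.COLOR_BGR2HSV);m=cv2.inRange(h,(0,150,60),(8,255,255))|cv2.inRange(h,(172,150,60),(180,255,255))
N,l,s,c=cv2.connectedComponentsWithStats(m)
for k in range(1,N):
  if s[k,4]>150 and s[k,0]<400: 
    x,y,w,hh=s[k,:4]; print(s[k],'bow far edge',onplane(i,c[k][0],y+hh-.5,112,1),'collar/upper',onplane(i,c[k][0],y,76,1),onplane(i,x+w/2,y+hh-.5,112,1))
E
```

```text
shift [-0.002   0.0002  0.0858] rot [-0.0004 -0.0009  0.0023] at [528.2 -50.1 166.3] t 5.8 q7 -0.474
42.54088671826606
[269 123  27  56 939] bow far edge [534.34634654 -14.25359658 112.        ] collar/upper [540.56861694  17.52309814  76.        ] [534.61143533 -14.30530188 112.        ]
[270 199  25  59 916] bow far edge [523.8620411  -67.98395926 112.        ] collar/upper [529.72370403 -37.96649328  76.        ] [524.1654708  -68.04314974 112.        ]
```

View pics/w3.png

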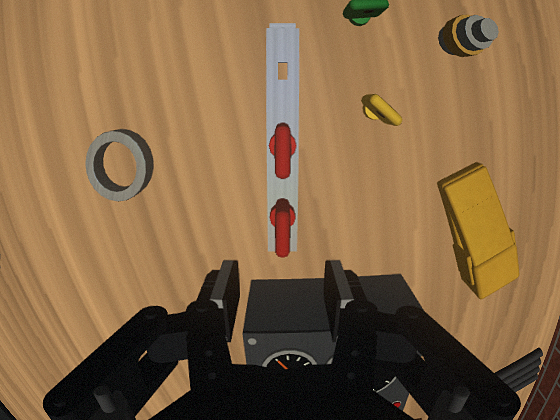

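The wrist view shows the target bow at (282,205–257) and the middle key at (282,125–178). Both are aligned, so I'll grip.

>>> servo_tool:
  increments: [0,-0.0015,0,0.03,0,0,0,0,-0.0015,0,0.06,0,0,0,0,-0.0015,0,0.08,0,0,0,0,-0.0015,0,0.083,0,0,0,0,-0.0015,0,0.083,0,0,0,0,-0.0015,0,0.083,0,0,0,1,-0.0015,0,0.083,0,0,0,1,-0.0015,0,0.083,0,0,0,1,-0.0015,0,0.083,0,0,0,1,-0.0015,0,0.083,0,0,0,1,-0.0015,0,0.083,0,0,0,1,-0.0015,0,0.083,0,0,0,1,-0.0015,0,0.083,0,0,0,1,-0.0015,0,0.083,0,0,0]
  force: 80

```text
time_s: 7.02
eef_pos: [528.8, -53.3, 84.6]
ee_rot: [0.001, 0.773, 0.635, 0.001]
force: [-0.4, 0.1, 6.2]
gripper_width: 8.6
gripper_force: 78.2
```

```bash
python3 - <<'E'
from h import *
s=arm.read_state();print(s['eef_pos'],s['force'],s['moment'],s['gripper_width'])
inc([509.5,-301.2,170],np.pi/2-.17)
E
```

```text
[528.77451249 -53.32073422  84.64952265] [-0.36026785  0.07374563  6.22928393] [-0.00464157  0.19471741  0.04016741] 8.643197062938373
shift [-0.2469  0.0294 -0.0853] rot [ 0.0025 -0.0001 -0.0252] at [528.8 -53.3  84.6] t 7.02 q7 -0.557
```

>>> servo_tool:
  increments: [1,0,0,-0.03,0,0,0,1,0,0,-0.06,0,0,0,1,0,0,-0.09,0,0,0,1,-0.02,0.003,-0.095,0,0,0,1,-0.06,0.008,-0.095,0,0,-0.01,1,-0.1,0.013,-0.095,0,0,-0.02,1,-0.14,0.018,-0.095,0,0,-0.0252,1,-0.18,0.023,-0.095,0,0,-0.0252,1,-0.21,0.027,-0.095,0,0,-0.0252,1,-0.235,0.029,-0.093,0,0,-0.0252,1,-0.247,0.0294,-0.091,0,0,-0.0252,1,-0.247,0.0294,-0.091,0,0,-0.0252,1,-0.247,0.0294,-0.091,0,0,-0.0252,1,-0.247,0.0294,-0.091,0,0,-0.0252]

```text
time_s: 8.18
eef_pos: [509.5, -298.9, 174.6]
ee_rot: [-0.0, 0.764, 0.646, 0.001]
force: [-0.5, 0.1, -0.4]
gripper_width: 8.5
gripper_force: 79.1
```

```bash
python3 - <<'E'
from h import *
inc([509.5,-301.2,170],np.pi/2-.17)
i=cams.camera_info('wrist');print(i['R'],i['t']);a=cams.read_camera('wrist');b=cams.read_camera('scene')
cv2.imwrite('pics/w4raw.png',a);cv2.imwrite('pics/s4raw.png',b)
A=cv2.resize(a[205:405,190:370],None,fx=2.2,fy=2.2,interpolation=2);B=cv2.resize(b[110:200,120:215],None,fx=4.2,fy=4.89,interpolation=2)
cv2.imwrite('pics/w4.png',np.hstack([A,B[:440]]))
E
```

```text
shift [-0.0023  0.0004  0.0046] rot [ 0.0004 -0.0013  0.0028] at [ 509.5 -298.9  174.6] t 8.18 q7 0.0
[[ 0.98593018 -0.16715416 -0.00107777]
 [-0.15809163 -0.93453218  0.31883639]
 [-0.05430204 -0.31418003 -0.94780916]] [-550.88280399 -222.07329516  261.21239643]
```

View pics/w4.png

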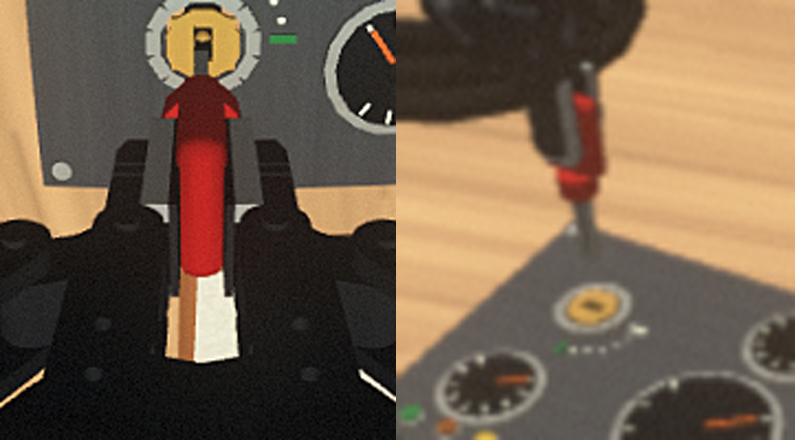

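The left half (wrist) shows the blade tip just in front of the keyway at crop (203,45), on the same column. The right half (scene) shows the key upright above the switch. I'll measure how far the tip is from the keyway.

```bash
python3 - <<'E'
from h import *
a=cv2.imread('pics/w4raw.png');b=cv2.imread('pics/s4raw.png')
print(cv2.cvtColor(a,6)[203:246,270:296][:, ::1].__repr__() if 0 else '')
g=cv2.cvtColor(a,cv2.COLOR_BGR2HSV)
for r in range(206,244): print(r,' '.join('%3d'%v for v in g[r,272:294,2]))
m=cv2.inRange(g,(14,90,60),(30,255,255));m[:200]=0;m[245:]=0;m[:,:250]=0;m[:,310:]=0
print('brass',cv2.boundingRect(m));
for r in range(204,240): 
  x=np.where(m[r])[0]
  if len(x): print(r,x.min(),x.max(),end='; ')
E
```

```text
206 181 184 193 180 112 105  86  78  83  86  78  79  78  75  81 102 175 196 192 185 181 185
207 185 192 188  97  32  31   8  19  21  22  26  22  26  16  22  27  57 104 159 192 182 183
208 188 190  47  23  18  38  54  52  52  45  57  54  55  52  48  30  11  24 103 210 182 180
209 232 223   2  42  93 157 149 147 146 146 147 148 144 147 140 103  67  10  95 229 210 189
210 226 150  20  83 167 222 223 218 223 217 218 221 219 223 220 211 171  86  90 210 229 220
211 149  81 162 223 218 222 221 213 219 215 216 216 217 221 217 219 219 210 160 115 145 207
212 159 214 221 227 217 216 214 213 214 213 212 213 213 213 215 213 213 221 219 198 121  92
213 214 217 213 213 213 210 212 210 210 213 209 210 212 212 209 212 211 214 210 218 214 205
214 213 212 213 214 218 215 214 214 211 213 215 213 208 207 209 214 212 214 210 214 215 212
215 213 213 209 215 214 219 220 216 217 215 220 214 219 214 216 217 209 213 208 209 213 215
216 214 208 212 214 214 212 185 233 231 226 232 231 227 228 222 215 214 215 210 212 214 212
217 209 211 211 212 221 211 113 135 136 139 135 138 136 144 193 218 215 217 211 215 214 
[... 2123 characters left out ...]
 188 178  67  76  71  78  79  80  78  82  79  80  77  78  78  76  84 125 192 185 183 180
242 185 127  76  81  75  82  77  85  83  84  86  82  79  76  85  84  78 119 201 185 173 171
243 119  69  81  78  79  82  80  82  83  80  85  81  84  87  79  82  82  82 121 173 184 177
brass (265, 209, 34, 31)
209 272 292; 210 270 294; 211 268 295; 212 268 296; 213 267 297; 214 266 297; 215 266 298; 216 266 298; 217 265 298; 218 266 298; 219 266 298; 220 265 298; 221 265 298; 222 265 298; 223 265 298; 224 265 298; 225 265 298; 226 265 298; 227 265 298; 228 265 298; 229 265 298; 230 265 298; 231 266 298; 232 267 297; 233 267 297; 234 267 296; 235 267 296; 236 268 296; 237 271 292; 238 273 290; 239 275 289;
```

```bash
python3 - <<'E'
from h import *
i=cams.camera_info('wrist')
k=onplane(i,281.8,224.5,98,1);t=onplane(i,281.0,227.6,120,1);e=arm.read_state()['eef_pos']
psi=np.pi/2-.17;X=np.array([np.cos(psi),np.sin(psi),0]);Y=np.array([np.sin(psi),-np.cos(psi),0])
print(k,t,e,'key->way x,y',(k-t)@X,(k-t)@Y,'tip rel tcp',(t-e)@X,(t-e)@Y,'dz sens',onplane(i,281.0,227.6,121,1)-t)
# independent: top/scene keyway
print((np.array([509.5,-301.2,0])-e*[1,1,0])@X)
E
```

```text
[ 508.22985525 -301.84104502   98.        ] [ 508.75702408 -295.46856135  120.        ] [ 509.64019213 -299.01529836  174.739501  ] key->way x,y -6.369810493638772 0.5585421876012656 tip rel tcp 3.3461935201930166 -1.4704822706292906 dz sens [0.06831962 0.3937951  1.        ]
-2.1769266929189492
```

>>> servo_tool:
  increments: [1,-0.003,0.0003,0.004,0,0,0,1,-0.005,0.0003,0.01,0,0,0,1,-0.005,0.0003,0.015,0,0,0,1,-0.005,0.0003,0.015,0,0,0,1,-0.005,0.0003,0.015,0,0,0]

```text
time_s: 8.7
eef_pos: [508.0, -306.1, 158.6]
ee_rot: [-0.001, 0.765, 0.645, -0.0]
force: [-0.4, 0.3, -0.7]
gripper_width: 9.0
gripper_force: 79.1
```

```bash
python3 - <<'E'
from h import *
i=cams.camera_info('wrist');a=cams.read_camera('wrist');b=cams.read_camera('scene')
cv2.imwrite('pics/w5raw.png',a);cv2.imwrite('pics/s5raw.png',b)
s=arm.read_state();print(s['eef_pos'],s['force'])
g=cv2.cvtColor(a,cv2.COLOR_BGR2HSV)
for r in range(195,245): print(r,' '.join('%3d'%v for v in g[r,271:294,2]))
B=cv2.resize(b[125:195,135:205],None,fx=7,fy=7,interpolation=2);A=cv2.resize(a[190:250,255:310],None,fx=5.5,fy=490/60,interpolation=2)
cv2.imwrite('pics/w5.png',np.hstack([A,B]))
E
```

```text
[ 508.37795928 -306.18042086  159.21823891] [ 0.79177791  0.09729238 -0.62489981]
195  84  89  76  79  91  78  64  59  58  58  66  65  65  58  57  62  65  70  72  87  76  79  84
196  78  68  71  89  84 131 156 153 157 152 155 155 152 158 154 153 158 149 117  69  59  71  67
197  56  70 132 132  67 127 200 189 190 192 193 187 192 195 193 190 194 195 144  63 124 173  77
198 133 191 196 178  99 119 200 191 193 186 192 192 189 192 194 191 199 187 134  82 185 200 179
199 191 195 194 199 165 108 198 185 188 190 190 185 188 186 187 188 187 184 139 133 196 196 196
200 192 189 190 193 188 149 190 191 190 188 187 192 186 188 186 190 188 191 185 185 187 191 187
201 186 186 190 186 187 184 191 187 185 194 190 192 187 192 190 190 188 188 191 192 188 186 189
202 187 184 186 189 188 197 203 207 206 207 203 202 207 201 210 201 202 201 196 190 190 190 186
203 187 187 189 197 189 118 109  82  85  82  87  87  90  85  88  88  82  90 146 208 197 189 189
204 181 189 195 188 102  34  31  23  22  20  19  29  19  23  24  24  25  27  47 107 167 193 192
205 184 189 199  65  28  24  39  38  64  56  53  52  54  5
[... 3081 characters left out ...]
 222 217 220 228 237 226 140
238  54  61  84 143 208 242 227  90  74  79  73  82  71 110 216 230 224 226 237 227 139  74  60
239 141  84  55  67  84 133 162 108  79  82  77  86  74  85 144 218 242 232 137  67  61  49  78
240 188 188 151  89  75  81  80  86  82  90  83  86  85  79  79  85  93  81  64  51  69 145 189
241 185 192 184  75  72  81  84  83  82  87  88  86  80  80  82  77  81  77  90 152 195 183 183
242 185 183 125  76  77  84  82  82  89  86  89  86  84  86  87  83  87  83 123 206 190 179 182
243 183 119  72  81  78  91  85  81  87  88  82  88  81  89  85  86  89  82  89 124 168 194 186
244 121  70  74  81  88  80  80  80  90  87  85  81  85  81  87  88  86  91  78  76  97 147 193
```

View pics/w5.png

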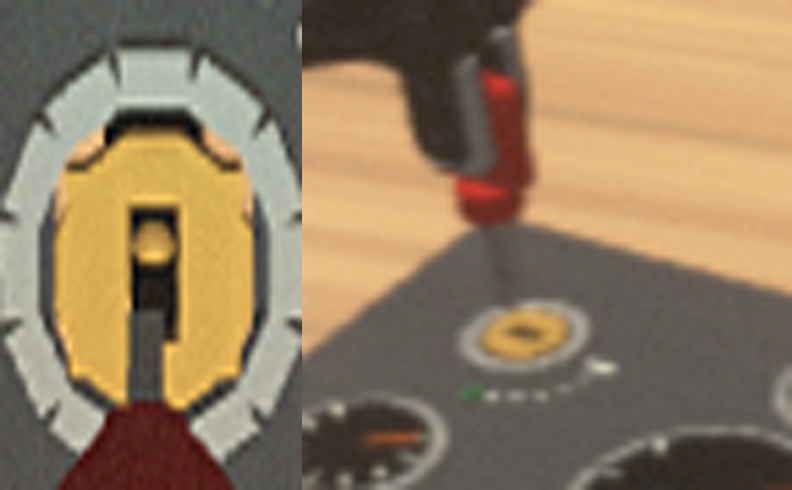

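The left half (wrist) shows the tip at row 228, near the rear end of the keyway and a little left of its axis. The right half (scene) shows the tip just above the brass face. I'll compute the shift.

```bash
python3 - <<'E'
from h import *
i=cams.camera_info('wrist');e=arm.read_state()['eef_pos'];print(e)
psi=np.pi/2-.17;X=np.array([np.cos(psi),np.sin(psi),0]);Y=np.array([np.sin(psi),-np.cos(psi),0])
k=onplane(i,282.9,223.2,98,1);print('way',k,'len',np.linalg.norm(onplane(i,283,214.7,98,1)-onplane(i,283,231.6,98,1)),'wid',np.linalg.norm(onplane(i,278.7,223,98,1)-onplane(i,287.2,223,98,1)))
for z in(103,e[2]-54.6,106):
  t=onplane(i,281.4,227.6,z,1);print(z,'key->way x,y',(k-t)@X,(k-t)@Y,'tip-tcp',(t-e)@X,(t-e)@Y)
  print(' blade thick',np.linalg.norm(onplane(i,278.5,229,z,1)-onplane(i,284.2,229,z,1)))
iS=cams.camera_info('scene')
E
```

```text
[ 508.37795928 -306.18042086  159.21823891]
way [ 508.81651218 -302.3009967    98.        ] len 12.189873936125949 wid 5.7186542262272315
103 key->way x,y 1.1889078373322395 1.003981500055908 tip-tcp 2.7087889297032697 -1.2280805292166972
 blade thick 3.76701195978112
104.61823891206575 key->way x,y 0.5412914442682918 1.0019519886716697 tip-tcp 3.3564053227672175 -1.2260510178324588
 blade thick 3.7364243615149477
106 key->way x,y -0.011686935606299331 1.0002190555199038 tip-tcp 3.909383702641809 -1.224318084680693
 blade thick 3.7103066154006865
```

>>> servo_tool:
  increments: [1,0.0006,0.001,0,0,0,0,1,0.0006,0.001,0.004,0,0,0,1,0.0006,0.001,0.008,0,0,0,1,0.0006,0.001,0.012,0,0,0,1,0.0006,0.001,0.012,0,0,0]
  force: 110

```text
time_s: 9.22
eef_pos: [509.9, -305.1, 147.1]
ee_rot: [-0.0, 0.764, 0.645, 0.001]
force: [0.6, 1.6, 1.3]
gripper_width: 8.2
gripper_force: 110.8
```

```bash
python3 - <<'E'
from h import *
s=arm.read_state();print(s['eef_pos'],s['force'],s['moment'],s['gripper_width'])
a=cams.read_camera('wrist');i=cams.camera_info('wrist')
g=cv2.cvtColor(a,cv2.COLOR_BGR2HSV)
for r in range(206,242): print(r,' '.join('%3d'%v for v in g[r,273:294,2]))
E
```

```text
[ 509.85107811 -305.13565564  147.14847318] [0.62108465 1.62085051 1.29917224] [ 0.42357068 -0.26584265 -0.04482759] 8.222802047577842
206 142 195 194 192 195 191 192 194 190 192 194 192 195 178  93 167 200 197 200 192 179
207 195 195 196 195 193 190 197 197 192 189 196 196 191 189 153 193 196 194 199 195 200
208 194 197 192 191 196 193 193 194 192 195 195 199 192 201 186 195 193 195 194 193 193
209 199 203 207 206 209 208 207 210 210 207 205 206 203 197 198 190 193 187 192 194 192
210 200 118 125 118 128 123 124 125 123 122 128 125 132 176 205 200 190 192 192 196 191
211  65  40  46  39  41  41  38  44  36  35  39  36  50  65 113 178 203 198 189 189 190
212  25  28  36  34  33  32  31  37  34  38  39  37  33  24  37  54 122 200 196 191 194
213  47  69  81  84  78  81  81  86  84  82  86  82  78  65  29  20 110 239 211 190 191
214  98 171 203 197 197 199 197 196 202 197 201 195 186 109  74  50  81 206 233 220 197
215 242 234 234 228 230 229 229 231 232 227 229 235 231 223 178 106  84 151 218 237 232
216 235 233 227 226 228 225 226 225 229 227 226 227 226 232 228 225 176 110 115 194 2
[... 1502 characters left out ...]
 231 236 172  19  37  73  84  80  83  79  72 103 200 235 226 227 225 219 223 223 226
235 231 235 170  20  46  75  84  85  80  84  67 136 242 229 226 222 224 224 222 227 225
236 231 232 171  22  45  75  80  85  80  83  69 137 247 230 224 221 222 221 225 227 227
237 229 236 166  24  39  73  83  83  81  87  70 134 250 227 227 223 224 225 224 225 224
238 230 240 235  20  46  81  82  84  81  84  72 144 255 239 230 229 227 223 225 226 225
239 235 249 248  74  99  93  90  86  91  87  83  96 161 211 213 235 226 224 224 222 225
240 232 155  88  77  87  86  90  90  91  93  88  83  79  91  94 157 239 225 227 224 226
241 188  68  83  83  89  88  91  88  90  86  90  86  89  82  81 105 190 236 225 227 225
```

>>> servo_tool:
  increments: [1,0,-0.0006,0.002,0,0,0,1,0,-0.0006,0.005,0,0,0,1,0.0008,-0.0006,0.007,0,0,0,1,-0.0008,-0.0006,0.009,0,0,0,1,0.0008,-0.0006,0.011,0,0,0,1,-0.0008,-0.0006,0.012,0,0,0,1,0,-0.0006,0.013,0,0,0,1,0,-0.0006,0.013,0,0,0]

```text
time_s: 9.93
eef_pos: [509.6, -304.5, 134.5]
ee_rot: [-0.0, 0.764, 0.645, 0.001]
force: [1.1, 6.1, 6.4]
gripper_width: 8.1
gripper_force: 111.4
```

```bash
python3 - <<'E'
from h import *
s=arm.read_state();print(s['eef_pos'],s['force'],s['moment'],s['gripper_width'])
a=cams.read_camera('wrist')
g=cv2.cvtColor(a,cv2.COLOR_BGR2HSV)
for r in range(218,256): print(r,' '.join('%3d'%v for v in g[r,271:294,2]))
E
```

```text
[ 509.58514925 -304.48793146  134.45847106] [1.11886335 6.07335232 6.44780099] [ 1.64658367 -0.3345659   0.04815108] 8.090901728226413
218 201 213 199 122 126 124 132 130 128 127 126 129 126 128 129 136 181 214 208 201 199 196 198
219 200 111  75  41  41  42  44  45  44  44  45  44  41  46  45  43  69 115 185 215 199 203 200
220  53  30  28  36  58  55  51  52  52  53  50  54  54  50  51  38  24  38  58 129 210 199 197
221  16  32  53  76  91  84  83  84  91  81  90  88  90  84  88  86  65  30  20  90 202 224 197
222  20  49 117 168 177 207 206 202 206 208 201 208 208 203 215 198 113  83  50  83 209 240 234
223  66  97 187 246 239 238 236 236 232 238 238 235 238 237 239 240 231 191 108  92 162 225 242
224 184 243 239 236 232 232 232 231 231 233 231 231 230 229 233 233 236 240 227 142  79 124 203
225 240 238 234 230 231 230 231 230 231 230 230 228 230 229 231 231 231 232 239 238 223 138  99
226 234 235 234 232 231 227 229 228 230 227 230 229 229 229 231 230 232 234 236 235 241 244 220
227 200 199 198 202 208 231 231 230 229 229 228 227 231 229 224 196 196 202 198 200 205 204 207
228 2
[... 1982 characters left out ...]
 101  98  96  90  93 100  94
249  86  92  94  95  97  94  97  93 102  99  94  93  95  97  97  98 100 103  99  96 100 101  98
250 101  91  93  94  94  91  98 102  97  94  92 101  99  95  94  98 102  98  95  93  93  99  98
251 100  88  88  92  97  95  93  95 100 101 102 103 100  95 101  97  97  97  99  91 115 147  96
252 115  88  89  91  91  92  96  92  97 100  95 100  96 104 103 103  98  96  97  82 136 208 157
253 108  84  98  91  91  97  99 100  99  95 101 102  95  96  99  95 102  96  97  86 127 214 235
254 102  81  93  92  97  92  96  96 103  96 100  97  98  97 100  99  99 100 101  92 109 183 236
255  64  89  94  91  93  95  90 101  98 103  99 106  99 102  99  95  96 102 100  93 108 182 233
```

>>> servo_tool:
  increments: [1,0.001,-0.0003,0.001,0,0,0,1,0.0018,-0.0003,0.003,0,0,0,1,0.0002,-0.0003,0.005,0,0,0,1,0.0018,-0.0003,0.007,0,0,0,1,0.0002,-0.0003,0.009,0,0,0,1,0.001,-0.0003,0.011,0,0,0,1,0.001,-0.0003,0.013,0,0,0,1,0.001,-0.0003,0.015,0,0,0,1,0.001,-0.0003,0.015,0,0,0]

```text
time_s: 10.73
eef_pos: [509.6, -304.2, 119.4]
ee_rot: [0.0, 0.764, 0.645, 0.001]
force: [3.0, 4.0, 1.7]
gripper_width: 8.0
gripper_force: 110.7
```

```bash
python3 - <<'E'
from h import *
s=arm.read_state();print(s['eef_pos'],s['force'],s['moment'],s['gripper_width'],s['qpos'][6])
E
```

```text
[ 509.58458765 -304.18724444  119.37690923] [3.04588265 4.02223513 1.74490871] [ 1.15608196 -0.76337793  0.04481322] 7.965577728304176 -0.034324057408370065
```

>>> servo_tool:
  increments: [1,0.0005,-0.0003,0.001,0,0,0,1,0.0005,-0.0003,0.002,0,0,0,1,0.0005,-0.0003,0.003,0,0,0,1,0.0005,-0.0003,0.004,0,0,0,1,0.0005,-0.0003,0.0045,0,0,0,1,0.0005,-0.0003,0.0045,0,0,0]

```text
time_s: 11.23
eef_pos: [509.0, -304.0, 116.6]
ee_rot: [0.001, 0.764, 0.645, 0.0]
force: [-2.1, 5.5, 20.2]
gripper_width: 8.3
gripper_force: 113.7
```

```bash
python3 - <<'E'
from h import *
s=arm.read_state();print(s['eef_pos'],s['force'],s['moment'],s['gripper_width'],s['qpos'])
E
```

```text
[ 508.95597936 -304.03572499  116.59972664] [-2.06736798  5.47328118 20.23754211] [ 1.49242161e+00  4.75213653e-01 -3.78059880e-04] 8.318303448170292 [ 0.83134599  0.60756594 -0.53739332  1.73905775  0.3831727   0.89940137
 -0.03856054]
```

>>> servo_tool:
  increments: [1,0.0005,0,0,0,0,0,1,0.0005,0,0,0,0,0,1,0.0005,0,0,0,0,0,1,0.0005,0,0,0,0,0,1,0.0005,-0.0002,0,0,0,0.1,1,0.0005,-0.0005,0,0,0,0.2,1,0.0005,-0.0007,0,0,0,0.3,1,0.0006,-0.0009,0,0,0,0.4,1,0.0007,-0.0012,0,0,0,0.5,1,0.0008,-0.0014,0,0,0,0.6,1,0.001,-0.0015,0,0,0,0.7,1,0.001,-0.0015,0,0,0,0.7]

```text
time_s: 12.23
eef_pos: [508.0, -303.3, 116.6]
ee_rot: [0.001, 0.94, 0.341, 0.001]
force: [0.9, 4.7, 16.9]
gripper_width: 7.9
gripper_force: 113.1
```

```bash
python3 - <<'E'
from h import *
s=arm.read_state();print(s['eef_pos'],s['force'],s['moment'],s['gripper_width'],s['qpos'])
q=s['ee_rot'];print(Ro.from_quat([q[1],q[2],q[3],q[0]]).as_matrix()[:,:2])
E
```

```text
[ 508.02391908 -303.25432777  116.61391252] [ 0.91174443  4.74095859 16.86603261] [1.1982405  0.01200954 0.12071871] 7.936628209679795 [ 0.70984125  0.57687634 -0.33701736  1.74511322  0.24178761  0.85758281
 -0.61103041]
[[ 7.68027533e-01  6.40413015e-01]
 [ 6.40416598e-01 -7.68025591e-01]
 [ 5.38222057e-04  2.80384945e-03]]
```

>>> servo_tool:
  increments: [1,0,-0.0002,0,0,0,0.1,1,0,-0.0005,0,0,0,0.2,1,0.0001,-0.0007,0,0,0,0.3,1,0.0002,-0.0009,0,0,0,0.4,1,0.0003,-0.0012,0,0,0,0.5,1,0.0004,-0.0014,0,0,0,0.6,1,0.0006,-0.0015,0,0,0,0.7,1,0.0007,-0.0017,0,0,0,0.8,1,0.0009,-0.0019,0,0,0,0.9,1,0.0011,-0.002,0,0,0,1.0,1,0.0013,-0.0021,0,0,0,1.1,1,0.0013,-0.0021,0,0,0,1.13,1,0.0013,-0.0021,0,0,0,1.13,1,0.0013,-0.0021,0,0,0,1.13]

```text
time_s: 13.4
eef_pos: [507.9, -302.0, 116.6]
ee_rot: [0.001, 0.977, -0.213, 0.002]
force: [2.0, 1.6, 13.5]
gripper_width: 8.2
gripper_force: 112.7
```

```bash
python3 - <<'E'
from h import *
s=arm.read_state();print(s['eef_pos'],s['force'],s['moment'],s['gripper_width'],s['qpos'])
q=s['ee_rot'];M=Ro.from_quat([q[1],q[2],q[3],q[0]]).as_matrix();print(M[:,:2],np.arctan2(M[1,0],M[0,0]))
a=cams.read_camera('wrist');b=cams.read_camera('scene');t=cams.read_camera('top')
cv2.imwrite('pics/w6.png',np.hstack([cv2.resize(a[200:400,190:370],None,fx=2.2,fy=2.2),cv2.resize(b[130:200,130:190],(360,440),interpolation=2)]))
E
```

```text
[ 507.9406001  -302.03232079  116.64973607] [ 2.00999284  1.59161332 13.53612766] [ 0.5899981  -0.42804353  0.03304994] 8.213609448351368 [ 0.50300485  0.55990295 -0.01355024  1.75118042  0.01139524  0.82640297
 -1.51651215]
[[ 0.90914639 -0.41646496]
 [-0.41645652 -0.90915063]
 [ 0.00409842  0.00144134]] -0.42954812472640547
```

View pics/w6.png

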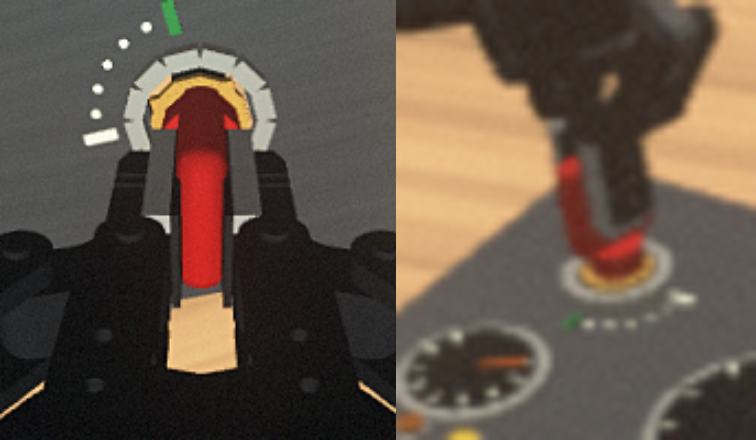

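The wrist view shows the key pointing about 0.2 rad past the green START mark (crop 172,17), still square in the pads. The scene view shows the collar on the brass face. I'll hold this pose, then hand in.

>>> servo_tool:
  increments: [1,0,0,0,0,0,0.02,1,0,0,0,0,0,0.02,1,0,0,0,0,0,0.02,1,0,0,0,0,0,0.02,1,0,0,0,0,0,0.02,1,0,0,0,0,0,0.02,1,0,0,0,0,0,0.02,1,0,0,0,0,0,0.02,1,0,0,0,0,0,0.02]

```text
time_s: 14.3
eef_pos: [507.9, -302.0, 116.6]
ee_rot: [0.001, 0.975, -0.223, 0.002]
force: [1.6, 2.5, 13.6]
gripper_width: 7.9
gripper_force: 112.7
```

```bash
python3 - <<'E'
from station import arm
s=arm.read_state();print(s['eef_pos'],s['force'],s['moment'],s['gripper_force'])
print(arm.sign_off())
E
```

```text
[ 507.93141094 -302.02608589  116.63294854] [ 1.59961547  2.49738691 13.60145191] [ 0.58292029 -0.43059389  0.14813694] 112.71964430809021
the job is handed in; nothing more can be done
None
```

The job is handed in, with no verdict returned: the snapped key is in the scrap bin, and a whole key is fully home and held turned to START (hand about 1.85 rad, switch angle not read directly), with the spare left in the rack.

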